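# Wedge the projector up to the mark

## Robot

A 6-joint arm with a two-finger parallel gripper is mounted at the origin on the work surface. World frame = base frame: x ahead of the robot, y to its left, z up, the work surface at z = 0. Lengths are in m, angles in rad, forces in N, time in s.
With the tool pointing down it reaches from about 0.35 to 0.775 m from the base axis. Payload 7.3 kg.
Tool frame: the origin (TCP) lies on the centre line of the jaws, within the pads' length; the fingertips stand 17 mm ahead of it and the grasp point (between the pads) lies 2 mm behind it (robot.tip_extent is the distance from the TCP to the fingertips, in m); z points along the fingers, y is the line along which they close (so a half turn about z gives the same grasp; the last joint's range is limited). The gripper opens to 92 mm and grips with 3 to 60 N. Pads are 19 mm wide; open, the fingers measure 130 mm over their backs; the gripper's body (75 mm by 190 mm) begins 47 mm behind the grasp point.
Start: joints at [-1.344, 0.342, 1.524, -0, 1.275, -0.146], TCP at [0.191, -0.489, 0.244] pointing down, gripper open.
Joint ranges: [-2.53, 2.53], [-0.77, 2.02], [0.04, 2.7], [-1, 4.14], [0.28, 2.66], [-3.11, 3.11]. Speed limits (rad/s): [2.57, 2.57, 3.14, 3.14, 3.14, 3.14].

## Interface

Orientations are given as [roll, pitch, yaw] about the fixed x, y, z axes, in that order (R = Rz(yaw) Ry(pitch) Rx(roll)).
In Python, from cell import robot gives the robot as it stands.
- The arm moves only by the tool step_arm, never from a script. Its argument "motion" is a list of rows, each a list of 2 entries, a list of its own where there are three numbers: the shift along the tool's x, y, z in units of 60 mm (1.0 is 60 mm), then the turn about the tool's z in rad. In form: [[[x, y, z], spin], ...]. A call has 1 to 10 rows; each row is the pose to reach, as a shift and turn from the pose commanded when the call began, along the tool's axes at that moment; what a row does not reach only later rows make up. A row lasts 1/8 s, in which the tool goes at most 62.5 mm and 10.7 degrees, less where a joint would pass 70% of its speed; a pose out of reach is approached as far as the arm can. A call with a gripper value outside its range is refused whole. "hand" is the closure in counts, from 0 (fully open) to 255 (shut), set as the call begins (left out, the last holds). The fingers move at their own pace and stop on an object; "squeeze" is the grip in N (left out, the last holds). Time passes only in rows, so rows that repeat a pose let the fingers close. It gives the time, the measured TCP pose, the force, the opening and the grip force at its end, in the units of the state.
- robot.observe(): the state, without advancing time (a new reading comes with each control period).
- robot.read_camera(name): name is "scene" or "top"; returns a dict with "pixels" (480x640x3 uint8, red, green, blue), "intrinsics" (3x3 intrinsics, pixels), "k1" (the pictures are not rectified: a ray, as slopes to the right and down, at radius r is drawn at 1 + k1 r^2 times it, then the intrinsics apply), "xyz" and "rotation" of the camera in the world. Camera axes: x right, y up, looking along -z (the intrinsics and any distortion apply to the point x, -y, -z); pixel columns grow to the right and rows downward; lengths in m; the calibration is good to about 2 mm. A picture is of the moment at which its call begins. There is no depth.
- robot.hand_in(): hands the job in; it is judged then, once.
The state is a dict: "time": time; "qpos": joint angles; "qvel": joint speeds; "joint_efforts": joint torques, N m; "tool_pos": TCP position; "tool_rot": TCP orientation; "contact_force": force on the tool from outside, world axes, zero at the start; "torque": the same for the moment, N m; "opening": finger opening in m; "grip_force": force on a finger pad.
Only numpy, scipy, OpenCV 4.12 (cv2) and the standard library are available. Lean on these libraries where they do the work, as an engineer would, in place of code of your own. Each camera call takes 0.05 s, during which the arm holds its last target. There are 200 camera calls.

## Task

The projector on the meeting table points too low. Take the tall orange wedge, slide it tip first and straight in under the middle of the free front edge of the projector's tilting board until the board's red pointer is level with the green clip on the white post, then let go so that the wedge alone holds it there, flat on the table. Leave the low grey wedge where it lies.

Things in the scene. Friction and masses are not known exactly. Their poses are not given: they have to be found in the camera images.
- orange_wedge: Loose orange wedge, 0.16 kg. Origin on its underside below its grip block; x points to the thin tip, z up. Grip block: from x -25 to +27 mm, 28 mm wide (y; pinch across y), 62 mm high. From x = 25 mm, where it is 48 mm high, the 50 mm wide wedge tapers evenly to the tip at x = 155 mm, 4 mm high (top slopes 0.338 mm per mm).
- grey_wedge: Loose grey wedge with the same grip block, width, length and axes as the orange one, but only 16 mm high where the taper begins: too low for the job, to be left where it is.
- pointer (a point): Outer end of the red pointer on the free edge of the tilting board (plywood, 200 wide, 220 long, 8 mm thick; projector set back 75 mm; 0.5 to 0.8 kg in all), which hinges freely at its far edge and sinks back unless held up. Its middle is 4 mm above the edge's underside. At rest the board is level, underside 14 mm above the table, open below for 160 mm between two corner feet.
- mark (a point): Middle of the green clip (12 mm high, 20 mm square) on the white post beside the free edge: the height for the pointer, 30 to 42 mm above the table. Axes of the fixed stand: x level, square to the edge, towards the hinge (the way to push); y level, along the edge; z up. The middle of the free edge lies 18 mm from here along +x and 118 mm along -y.
Not all that is in view belongs to the job. What is shaped like the orange_wedge but purple is not meant.

How it is judged:
At the end, for the whole second after the job is handed in: Pointer end within 6 mm of the height of the clip's middle; orange wedge at rest flat on the table (within 0.1 rad, 6 mm), its tip under the free edge, centre line within 50 mm of the edge's middle and 0.3 rad of square to it; grey wedge within 30 mm of where it lay (z of pointer in the frame of mark between -0.006 and 0.006 m and x of orange_wedge in the frame of mark between -0.115 and 0 m and y of orange_wedge in the frame of mark between -0.168 and -0.068 m and angle between the x axis of orange_wedge and the x axis of mark, either way round below 0.3 rad and angle between orange_wedge's own z axis and vertical below 0.1 rad and height (world z) of orange_wedge below 0.006 m and linear speed of orange_wedge below 0.01 m/s and distance of grey_wedge from where it was at the start of the episode below 0.03 m); the robot touches nothing.
It fails at once if the grey wedge is moved more than 30 mm (distance of grey_wedge from where it was at the start of the episode above 0.03 m).
It also fails if it takes over 40 s, if anything falls off the work surface, if the arm or the gripper's body presses on something with over 40 N, if the wrist force passes 120 N, or if a joint passes its speed limit or range.

## Working session

There is one attempt and no reset: what is moved stays moved. The work goes in short steps, Python scripts to look and compute and a tool call to move; the robot and the scene stay as the last step left them, time stands still between calls to the robot, and variables do not carry over. Pictures are saved under pics/ and viewed, at most 10 in all, crops included, and the job is handed in when it is done.

Besides the shell and the picture viewer there is one more tool, called after "Request:" by a JSON object that holds its "method" and its "body". step_arm: Moves the arm, as the interface text tells. Its arguments: {"type":"object","properties":{"motion":{"type":"array"},"hand":{"type":"number"},"squeeze":{"type":"number"}},"required":["motion"]}

```bash
ls; mkdir -p pics; cat > h.py <<'E'
import numpy as np, cv2
from cell import robot
def cam(n):
    c=robot.read_camera(n); c['K']=np.array(c['intrinsics']); c['R']=np.array(c['rotation']); c['t']=np.array(c['xyz']); 
    c['bgr']=cv2.cvtColor(np.array(c['pixels']),cv2.COLOR_RGB2BGR); c['hsv']=cv2.cvtColor(c['bgr'],cv2.COLOR_BGR2HSV); return c
def ray(c,uv):
    p=cv2.undistortPoints(np.array(uv,float).reshape(-1,1,2),c['K'],np.array([c['k1'],0,0,0.])).reshape(-1,2)
    d=np.c_[p[:,0],-p[:,1],-np.ones(len(p))]@c['R'].T
    return d/np.linalg.norm(d,axis=1)[:,None]
def onz(c,uv,z):
    d=ray(c,uv); return c['t']+d*((z-c['t'][2])/d[:,2])[:,None]
def tri(c1,u1,c2,u2):
    d1=ray(c1,u1)[0];d2=ray(c2,u2)[0]
    s=np.linalg.lstsq(np.c_[d1,-d2],c2['t']-c1['t'],rcond=None)[0]
    a=c1['t']+s[0]*d1;b=c2['t']+s[1]*d2
    return (a+b)/2,np.linalg.norm(a-b)
E
python3 - <<'E'
from h import *
for n in('scene','top'):
    c=cam(n); cv2.imwrite(f'pics/{n}0.png',c['bgr']); print(n,c['t'],c['R'].round(3).tolist(),c['K'].tolist(),c['k1'])
print(robot.observe())
E
```

```text
pics
scene [1.01807357 0.15962435 0.67592544] [0.623, 0.009, 1.621] [[472.3935737312669, 0.0, 324.0123155407735], [0.0, 472.3935737312669, 239.7429138131879], [0.0, 0.0, 1.0]] -0.034120404839594075
top [0.49485037 0.13744782 1.04945388] [0.069, -0.01, -1.587] [[602.1792186320415, 0.0, 319.3385806971756], [0.0, 602.1792186320415, 247.32643361808746], [0.0, 0.0, 1.0]] 0.0025837402533459377
{'time': 0.1, 'qpos': array([-1.34398727e+00,  3.42677820e-01,  1.52491002e+00,  1.22503441e-05,
        1.27538271e+00, -1.45973197e-01]), 'qvel': array([-3.97656766e-04, -1.13844394e-03, -1.67179148e-03, -7.19641812e-05,
        3.43182230e-04, -2.19807179e-03]), 'joint_efforts': array([ 1.23584363e-03, -4.32002842e+01, -2.44695765e+01,  7.19267805e-02,
        5.26318874e-02, -5.70575651e-05]), 'tool_pos': array([ 0.19117161, -0.48860333,  0.24310558]), 'tool_rot': array([-3.14023111e+00, -2.12012942e-04,  3.72778534e-01]), 'contact_force': array([0.13604043, 0.29532085, 0.05289607]), 'torque': array([-0.01522782, -0.0507256 ,  0.03324079]), 'grip_force': 0.0, 'opening': 0.09179297878485697}
```

View pics/scene0.png

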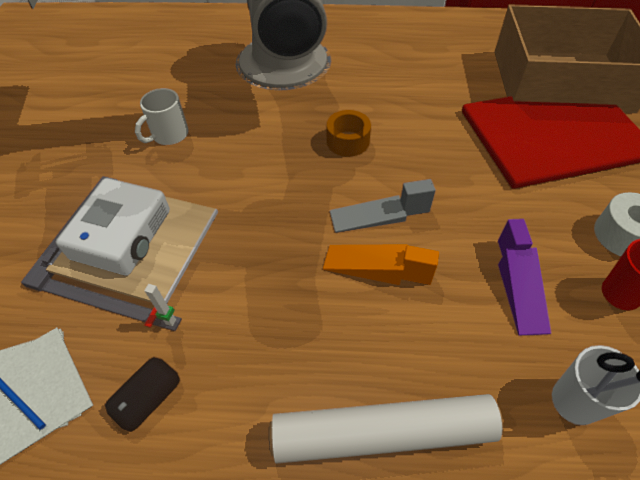

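View pics/top0.png

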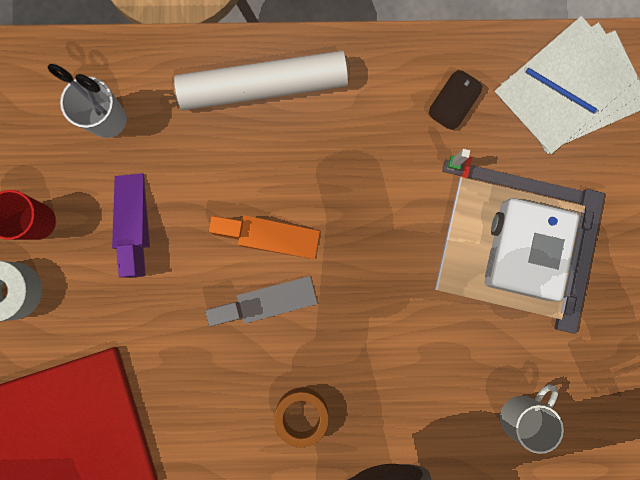

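The scene view shows the orange wedge at (380,262), the grey at (380,208), and the clip and pointer at (160,315). In the top view the orange wedge runs from (210,225) to (318,245) with its tip to the right. The board's free edge runs from (462,178) to (437,290), and the clip is at (457,162).

```bash
sed -i "s/c\['R'\]=np.array(c\['rotation'\])/c['R']=Rotation.from_euler('xyz',c['rotation']).as_matrix()/; 1i from scipy.spatial.transform import Rotation" h.py
python3 - <<'E'
from h import *
s=cam('scene');t=cam('top')
def blobs(c,lo,hi,mn=8):
    m=cv2.inRange(c['hsv'],lo,hi); n,l,st,ce=cv2.connectedComponentsWithStats(m)
    return [(ce[i].round(1).tolist(),st[i].tolist()) for i in range(1,n) if st[i,4]>mn]
for n,c in(('s',s),('t',t)):
    print(n,'green',blobs(c,(45,90,40),(85,255,255)))
    m=cv2.inRange(c['hsv'],(8,200,120),(16,255,255))
    cs=sorted(cv2.findContours(m,0,2)[0],key=cv2.contourArea)[-2:]
    for k in cs: print(n,'or',cv2.contourArea(k),cv2.approxPolyDP(k,2.5,True).reshape(-1,2).tolist())
    print(n,'red',[b for b in blobs(c,(0,150,90),(5,255,255)) if b[1][4]<400])
def crop(c,x,y,w,h,f): return cv2.resize(c['bgr'][y:y+h,x:x+w],None,fx=f,fy=f,interpolation=cv2.INTER_CUBIC)
a=crop(s,120,275,80,60,5);b=crop(t,425,140,80,60,5)
d=crop(s,310,225,140,75,2.857);e=crop(t,200,200,140,75,2.857)
d=cv2.resize(d,(400,214));e=cv2.resize(e,(400,214))
cv2.imwrite('pics/c1.png',np.vstack([np.hstack([a,b]),np.hstack([d,e])]))
E
```

```text
s green [([165.8, 314.3], [156, 306, 18, 15, 118])]
s or 0.5 [[336, 112], [327, 121]]
s or 2358.0 [[323, 268], [402, 270], [403, 258], [437, 265], [438, 251], [407, 244], [329, 245]]
s red [([632.8, 253.2], [626, 239, 14, 36, 203]), ([150.7, 317.8], [145, 307, 12, 20, 112])]
t green [([452.8, 163.8], [448, 156, 13, 14, 73])]
t or 0.0 [[324, 406]]
t or 2632.5 [[211, 217], [210, 232], [237, 236], [240, 245], [314, 258], [319, 231], [243, 216], [243, 230], [239, 238], [241, 221]]
t red [([466.6, 167.4], [462, 156, 10, 22, 122])]
```

View pics/c1.png

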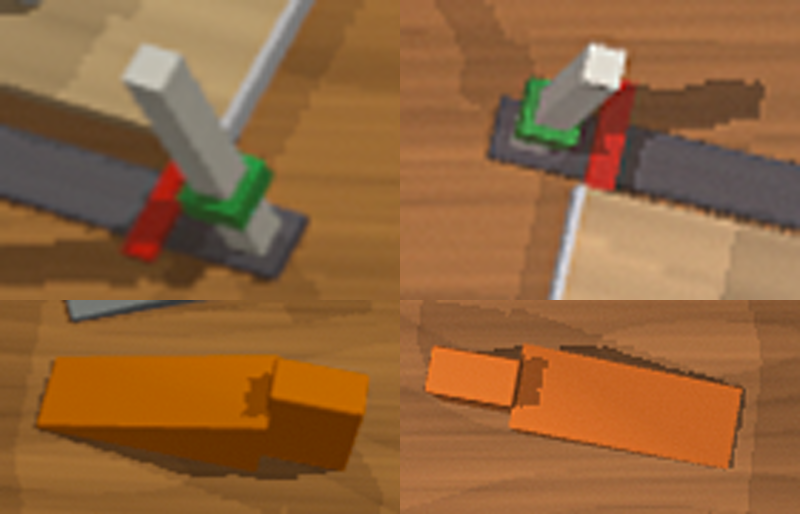

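The crop shows the green clip around the post, centred near (454.8,162.2) in the top view and (165.2,312.6) in the scene view. The red pointer's outer end is near (471,157) in the top view and (148.5,325.5) in the scene view. The orange block's top corners and the wedge's tip corners are clear.

```bash
python3 - <<'E'
from h import *
s=cam('scene');t=cam('top')
print('clip',tri(s,[165.2,312.6],t,[454.8,162.2]))
print('ptr',tri(s,[148.5,325],t,[470.7,157.5]))
# board edge (white strip top z ~0.022)
e=onz(t,[[461.5,178],[436.5,290]],0.022);print('edge',e,np.linalg.norm(e[1]-e[0]))
# orange: block top corners, tip corners, 
blk=onz(t,[[211,217],[210,232],[241,221],[239,238]],0.062); print('blk',blk.round(4))
tip=onz(t,[[319,231],[314.5,258]],0.004); sh=onz(t,[[243,216],[240,245]],0.048); print('tip',tip.round(4),'sh',sh.round(4),np.linalg.norm(tip[0]-tip[1]))
a=tip.mean(0)[:2];b=sh.mean(0)[:2];d=a-b;print('len',np.linalg.norm(d),'yaw',np.arctan2(d[1],d[0]));d/=np.linalg.norm(d)
print('origin',a-d*.155,b-d*.025, 'blockc',blk.mean(0)[:2]-d*.001)
x=tri(s,[438,251],t,[211,217]);print(x)
E
```

```text
clip (array([ 0.70578058, -0.10471681,  0.0361359 ]), np.float64(0.004303349675856556))
ptr (array([ 0.71764548, -0.13625514,  0.01441169]), np.float64(0.007777531387247392))
edge [[ 0.6815577  -0.12100539  0.022     ]
 [ 0.48931255 -0.07205265  0.022     ]] 0.19837985446885947
blk [[0.6154 0.3045 0.062 ]
 [0.5906 0.3062 0.062 ]
 [0.608  0.2552 0.062 ]
 [0.58   0.2587 0.062 ]]
tip [[0.5951 0.1265 0.004 ]
 [0.5481 0.135  0.004 ]] sh [[0.618  0.2535 0.048 ]
 [0.5695 0.2588 0.048 ]] 0.047777188438550625
len 0.1273611452579293 yaw -1.7454343738058626
origin [0.59853613 0.28338451] [0.59807762 0.2807858 ] blockc [0.59868599 0.28214646]
(array([0.61214725, 0.3021658 , 0.09107052]), np.float64(0.005130389029287759))
```

```bash
cat >> h.py <<'E'
def go(p,yaw=None,frm=None,fy=None):
    o=robot.observe(); q=np.array(o['tool_pos'] if frm is None else frm); y=o['tool_rot'][2] if fy is None else fy
    R=Rotation.from_euler('xyz',[np.pi,0,y]).as_matrix(); return (R.T@(np.array(p)-q)/.06).round(3).tolist(), round(y-(y if yaw is None else yaw),3)
E
python3 - <<'E'
from h import *
s=cam('scene')
print('fan base',onz(s,[[240,65],[283,80],[328,65]],0.01).round(3).tolist(),'mug',onz(s,[[165,142]],0).round(3).tolist())
print(go([.5,-.33,.28],.85), go([.599,.282,.20],1.396,[.5,-.33,.28],.85))
E
```

```text
fan base [[0.036, -0.097, 0.01], [0.092, 0.012, 0.01], [0.029, 0.113, 0.01]] mug [[0.297, -0.216, 0.0]]
([5.757, -0.591, -0.607], np.float64(-0.477)) ([8.752, -5.492, 1.333], -0.546)
```

Request:
{"method": "step_arm", "body": {"motion": [[[5.8, -0.6, -0.6], -0.48], [[5.8, -0.6, -0.6], -0.48], [[5.8, -0.6, -0.6], -0.48], [[5.8, -0.6, -0.6], -0.48], [[5.8, -0.6, -0.6], -0.48], [[5.8, -0.6, -0.6], -0.48], [[5.8, -0.6, -0.6], -0.48]], "hand": 0}}

```text
time: 1.23
tool_pos: [0.5043, -0.327, 0.2795]
tool_rot: [3.141, -0.0, 0.857]
contact_force: [0.9, -0.3, -1.2]
opening: 0.0913
grip_force: 0.0
```

```bash
python3 -c "
from h import *
print(robot.observe()['tool_rot'],go([.599,.282,.16],1.396))"
```

```text
[ 3.14124908e+00 -3.42767518e-04  8.56842873e-01] ([8.704, -5.454, 1.992], np.float64(-0.539))
```

Request:
{"method": "step_arm", "body": {"motion": [[[8.7, -5.45, 0.0], -0.54], [[8.7, -5.45, 0.0], -0.54], [[8.7, -5.45, 0.0], -0.54], [[8.7, -5.45, 0.0], -0.54], [[8.7, -5.45, 0.0], -0.54], [[8.7, -5.45, 0.0], -0.54], [[8.7, -5.45, 2.0], -0.54], [[8.7, -5.45, 2.0], -0.54], [[8.7, -5.45, 2.0], -0.54], [[8.7, -5.45, 2.0], -0.54]]}}

```text
time: 2.48
tool_pos: [0.5969, 0.2628, 0.1674]
tool_rot: [3.141, 0.001, 1.391]
contact_force: [1.5, 0.1, 0.6]
opening: 0.0921
grip_force: 0.0
```

```bash
python3 - <<'E'
from h import *
print(robot.observe()['tool_rot'],go([.599,.282,.036],1.396))
a=cam('scene');b=cam('top')
cv2.imwrite('pics/g1.png',np.hstack([cv2.resize(a['bgr'][150:350,280:480],(400,400)),cv2.resize(b['bgr'][130:330,150:350],(400,400))]))
E
```

```text
[3.14139101e+00 6.42166325e-04 1.39149561e+00] ([0.321, -0.023, 2.19], np.float64(-0.005))
```

View pics/g1.png

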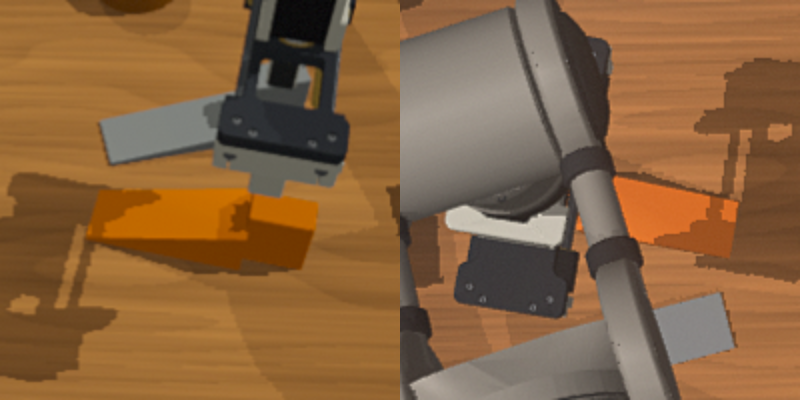

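The gripper is above the orange block, with the block in view at scene crop (285,230), and it stands clear of the grey wedge. I'll hold briefly to settle, then recompute.

Request:
{"method": "step_arm", "body": {"motion": [[[0, 0, 0], 0], [[0, 0, 0], 0], [[0, 0, 0], 0]]}}

```text
time: 2.95
tool_pos: [0.5973, 0.2612, 0.1695]
tool_rot: [3.14, -0.001, 1.391]
contact_force: [0.1, 0.2, -0.2]
opening: 0.0921
grip_force: 0.0
```

```bash
python3 - <<'E'
from h import *
print(robot.observe()['tool_rot'],go([.599,.282,.036],1.396))
E
```

```text
[ 3.13994862e+00 -5.63216479e-04  1.39082384e+00] ([0.347, -0.034, 2.224], np.float64(-0.005))
```

Request:
{"method": "step_arm", "body": {"motion": [[[0.35, -0.03, 0.5], 0], [[0.35, -0.03, 1.2], 0], [[0.35, -0.03, 1.8], 0], [[0.35, -0.03, 2.22], 0], [[0.35, -0.03, 2.22], 0], [[0.35, -0.03, 2.22], 0]]}}

```text
time: 3.7
tool_pos: [0.5997, 0.2834, 0.0367]
tool_rot: [3.139, -0.001, 1.392]
contact_force: [0.6, -0.8, 0.0]
opening: 0.0921
grip_force: 0.0
```

Request:
{"method": "step_arm", "body": {"motion": [[[0, 0, 0], 0], [[0, 0, 0], 0], [[0, 0, 0], 0], [[0, 0, 0], 0], [[0, 0, 0], 0], [[0, 0, 0], 0]], "hand": 255, "squeeze": 25}}

```text
time: 4.45
tool_pos: [0.5986, 0.2836, 0.035]
tool_rot: [-3.142, 0.0, 1.393]
contact_force: [0.6, 0.2, -0.3]
opening: 0.0365
grip_force: 0.0
```

```bash
python3 - <<'E'
from h import *
o=robot.observe();p=o['tool_pos'];y=o['tool_rot'][2];print(p,y,o['opening'],o['grip_force'])
mid=np.array([.5854,-.0965]);ux=np.array([-.247,-.969]);print('yaw',np.arctan2(ux[1],ux[0])+np.pi)
# pre-insert: tip 40 mm before edge
b=cam('top')
m=cv2.inRange(b['hsv'],(8,200,100),(16,255,255));ys,xs=np.nonzero(m[:350]);xs0=xs.max();print('tip px',[(x,yy) for x,yy in zip(xs,ys) if x>xs0-2])
q=mid-ux*(.155+.03);print(q,go([*q,p[2]],1.322))
E
```

```text
[0.59858474 0.28359745 0.03496646] 1.3928102774631173 0.03653917161242953 0.0
yaw 1.3212094013579119
tip px [(np.int64(318), np.int64(231)), (np.int64(319), np.int64(231)), (np.int64(318), np.int64(232)), (np.int64(318), np.int64(233)), (np.int64(318), np.int64(234)), (np.int64(318), np.int64(236))]
[0.631095 0.082765] ([-3.198, 1.126, -0.0], np.float64(0.071))
```

Request:
{"method": "step_arm", "body": {"motion": [[[0, 0, 0], 0], [[0, 0, 0], 0], [[0, 0, 0], 0], [[0, 0, 0], 0]]}}

```text
time: 5.0
tool_pos: [0.5986, 0.2836, 0.035]
tool_rot: [3.141, 0.0, 1.393]
contact_force: [-0.2, -1.2, -1.1]
opening: 0.0279
grip_force: 25.0
```

```bash
python3 - <<'E'
from h import *
o=robot.observe();p=o['tool_pos'];y=o['tool_rot'][2];print(p,y,o['opening'],o['grip_force'])
q=[0.631,0.083];print(go([*q,p[2]],1.322))
E
```

```text
[0.59863489 0.28362389 0.03500811] 1.3928644253591504 0.0278583230136602 24.99245971441269
([-3.195, 1.123, 0.0], np.float64(0.071))
```

Gripped at 27.9 mm, which matches the 28 mm block. Next, slide to the pre-insert pose.

Request:
{"method": "step_arm", "body": {"motion": [[[-0.5, 0.17, 0], 0.01], [[-1.0, 0.35, 0], 0.03], [[-1.6, 0.56, 0], 0.05], [[-2.2, 0.77, 0], 0.06], [[-2.8, 0.98, 0], 0.07], [[-3.2, 1.12, 0], 0.071], [[-3.2, 1.12, 0], 0.071], [[-3.2, 1.12, 0], 0.071]]}}

```text
time: 6.0
tool_pos: [0.6306, 0.0832, 0.035]
tool_rot: [-3.141, -0.0, 1.322]
contact_force: [-1.0, -0.2, 0.2]
opening: 0.0281
grip_force: 25.0
```

```bash
python3 - <<'E'
from h import *
o=robot.observe();p=o['tool_pos'];y=o['tool_rot'][2];print(p,y,o['opening'],o['grip_force'],o['contact_force'])
a=cam('scene');b=cam('top')
cv2.imwrite('pics/g2.png',np.hstack([cv2.resize(a['bgr'][200:350,120:320],(400,300)),cv2.resize(b['bgr'][150:300,300:500],(400,300))]))
E
```

```text
[0.63055658 0.08322879 0.03501092] 1.3218301065673332 0.028060030979114258 24.992222785949707 [-1.01057865 -0.1813212   0.23332063]
```

View pics/g2.png

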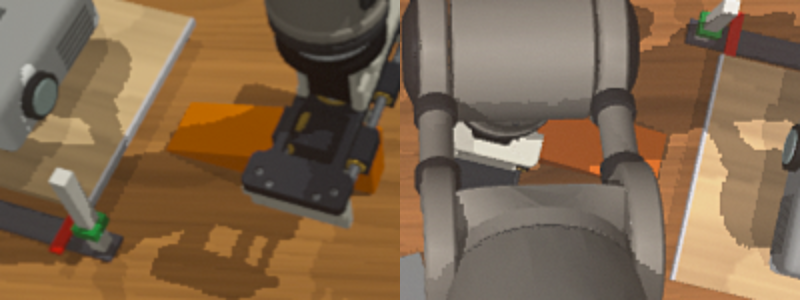

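The wedge is aligned, with its tip about 30 mm short of the edge and near its middle. Push in most of the way.

Request:
{"method": "step_arm", "body": {"motion": [[[-0.2, 0, 0], 0], [[-0.4, 0, 0], 0], [[-0.6, 0, 0], 0], [[-0.75, 0, 0], 0], [[-0.9, 0, 0], 0], [[-1.05, 0, 0], 0], [[-1.2, 0, 0], 0], [[-1.35, 0, 0], 0], [[-1.5, 0, 0], 0], [[-1.5, 0, 0], 0]]}}

```text
time: 7.35
tool_pos: [0.6082, -0.0059, 0.035]
tool_rot: [-3.141, 0.001, 1.321]
contact_force: [-0.5, -1.5, -1.5]
opening: 0.0277
grip_force: 25.0
```

```bash
python3 - <<'E'
from h import *
o=robot.observe();p=o['tool_pos'];y=o['tool_rot'][2];print(p,y,o['opening'],o['grip_force'],o['contact_force'])
a=cam('scene');b=cam('top')
def bl(c,lo,hi,box):
    x,y,w,h=box;m=cv2.inRange(c['hsv'][y:y+h,x:x+w],lo,hi);k=max(cv2.findContours(m,0,2)[0],key=cv2.contourArea);return [(int(q[0]+x),int(q[1]+y)) for q in cv2.approxPolyDP(k,1,True)[:,0]]
for n,c,bx in(('s',a,(120,270,90,70)),('t',b,(430,140,70,50))):
    print(n,'red',bl(c,(0,150,60),(6,255,255),bx),'green',bl(c,(45,90,40),(85,255,255),bx))
f=lambda c,x,y:cv2.resize(c['bgr'][y:y+50,x:x+50],(400,400),interpolation=cv2.INTER_CUBIC)
cv2.imwrite('pics/p1.png',np.hstack([f(a,135,280),f(b,435,140)]))
E
```

```text
[ 0.6082084  -0.00586602  0.03499391] 1.3211849283369053 0.02768452293649558 24.991726577281952 [-0.4976263  -1.45577633 -1.46513501]
s red [(152, 304), (143, 318), (143, 322), (148, 323), (155, 309)] green [(172, 307), (169, 306), (169, 310), (165, 315), (159, 314), (157, 312), (155, 314), (157, 317), (161, 319), (168, 320), (173, 311)]
t red [(469, 155), (467, 159), (472, 160), (473, 155)] green [(450, 157), (454, 156)]
```

View pics/p1.png

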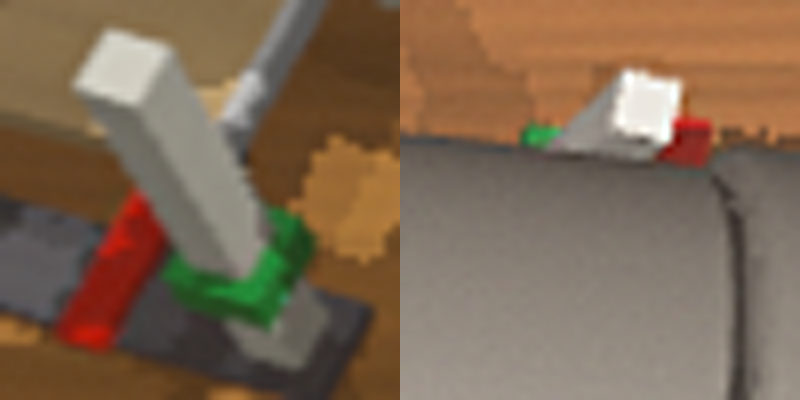

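The scene crop shows the pointer end risen to about (145.5,321), from about (148,324.5) at rest. The clip is at about (165,313). I'll compute the clip height relative to the pointer.

```bash
cat >> h.py <<'E'
def proj(c,P):
    q=(np.atleast_2d(P)-c['t'])@c['R']; q=q*[1,-1,-1]
    return cv2.projectPoints(q,np.zeros(3),np.zeros(3),c['K'],np.array([c['k1'],0,0,0.]))[0].reshape(-1,2)
UX=np.array([-.247,-.969,0]);UY=np.array([.969,-.247,0]);MID=np.array([.5854,-.0965,0])
E
python3 - <<'E'
from h import *
import itertools
s=cam('scene');t=cam('top')
def zfrom(uv,xy): # z at which scene ray passes closest to vertical line xy
    d=ray(s,uv)[0];A=np.c_[d,[0,0,-1]];k=np.linalg.lstsq(A,np.array([*xy,0])-s['t'],rcond=None)[0];p=s['t']+k[0]*d;return k[1],p[:2]-xy
# pointer rest (z=18) and now (28.8): end xy from top image
for z,ut,us in((.018,[470.2,156.3],[147.9,324.3]),(.0288,[471,154.5],[145.4,321.1])):
    P=onz(t,ut,z+.003)[0];print('ptr',P,'stand',(P-MID)@UX,(P-MID)@UY,'z',zfrom(us,P[:2]),'expected px',proj(s,[*P[:2],z]))
for z in(.033,.036,.039):
  for nm,C in (('top',onz(t,[454.5,162.8],z)[0]),('given',MID-.018*UX+.118*UY)):
    C=np.array([*C[:2],z])
    B=[C+a*.01*UX+b*.01*UY+np.array([0,0,e*.006]) for a,b,e in itertools.product((-1,1),repeat=3)]
    for n,c in(('s',s),('t',t)):
        q=proj(c,B);print(z,nm,n,C[:2].round(4),'bbox',q.min(0).round(1),q.max(0).round(1),'ctr',proj(c,C)[0].round(1))
E
python3 - <<'E'
import cv2,numpy as np
for n,(x,y) in(('scene',(140,298)),('top',(442,148))):
    im=cv2.imread(f'pics/{n}0.png');h=cv2.cvtColor(im,cv2.COLOR_BGR2HSV)
    m=cv2.inRange(h,(40,80,30),(88,255,255))[y:y+32,x:x+40]
    ys,xs=np.nonzero(m);print(n,xs.min()+x-.5,xs.max()+x+.5,ys.min()+y-.5,ys.max()+y+.5)
E
```

```text
ptr [ 0.7195156  -0.13759488  0.021     ] stand 0.00669438182841046 0.1401084551086399 z (np.float64(0.0136303004882169), array([-0.00373953,  0.00385339])) expected px [[143.91480569 325.16284926]]
ptr [ 0.72026373 -0.13618599  0.0318    ] stand 0.005144377666699183 0.14048539511956015 z (np.float64(0.027454439255333838), array([-0.00322761,  0.00332195])) expected px [[142.41013657 322.54429605]]
0.033 top s [ 0.706  -0.1071] bbox [152.5 304.5] [172.8 322.9] ctr [162.7 313.7]
0.033 top t [ 0.706  -0.1071] bbox [446.8 155.1] [462.3 170.5] ctr [454.5 162.8]
0.033 given s [ 0.7042 -0.1082] bbox [152.1 303.4] [172.3 321.8] ctr [162.3 312.6]
0.033 given t [ 0.7042 -0.1082] bbox [447.5 156.1] [463.  171.5] ctr [455.2 163.8]
0.036 top s [ 0.7054 -0.1064] bbox [152.5 303.2] [172.8 321.7] ctr [162.7 312.4]
0.036 top t [ 0.7054 -0.1064] bbox [446.7 155. ] [462.3 170.5] ctr [454.5 162.8]
0.036 given s [ 0.7042 -0.1082] bbox [151.5 302.4] [171.8 320.9] ctr [161.7 311.6]
0.036 given t [ 0.7042 -0.1082] bbox [447.8 155.7] [463.4 171.2] ctr [455.6 163.5]
0.039 top s [ 0.7048 -0.1056] bbox [152.4 301.9] [172.8 320.5] ctr [162.7 311.2]
0.039 top t [ 0.7048 -0.1056] bbox [446.7 155. ] [462.4 170.5] ctr [454.5 162.8]
0.039 given s [ 0.7042 -0.1082] bbox [150.8 301.5] [171.3 320. ] ctr [161.2 310.7]
0.039 given t [ 0.7042 -0.1082] bbox [448.2 155.3] [463.9 170.8] ctr [456.  163.1]
scene 155.5 173.5 305.5 320.5
top 447.5 461.5 155.5 169.5
```

Request:
{"method": "step_arm", "body": {"motion": [[[-0.1, 0, 0], 0], [[-0.2, 0, 0], 0], [[-0.3, 0, 0], 0], [[-0.3, 0, 0], 0], [[-0.3, 0, 0], 0]]}}

```text
time: 8.18
tool_pos: [0.6039, -0.0227, 0.035]
tool_rot: [-3.141, 0.001, 1.322]
contact_force: [-1.1, -2.3, -0.8]
opening: 0.0279
grip_force: 25.0
```

```bash
python3 - <<'E'
from h import *
o=robot.observe();p=o['tool_pos'];print(p,o['opening'],o['grip_force'],o['contact_force'],'dist',(MID-p)@UX)
a=cam('scene');b=cam('top')
f=lambda c,x,y:cv2.resize(c['bgr'][y:y+40,x:x+50],(500,400),interpolation=cv2.INTER_CUBIC)
im=f(a,133,292)
for x in range(0,500,50): cv2.line(im,(x,0),(x,6),(255,255,255),1)
for y in range(0,400,50): cv2.line(im,(0,y),(6,y),(255,255,255),1)
cv2.imwrite('pics/p2.png',im)
for z in(.032,.035,.038):
    P=proj(a,[.7203,-.1365,z])[0];C=proj(a,[.7054,-.1064,z])[0];D=proj(a,[.7042,-.1082,z])[0];print(z,P,C-P,D-P)
E
```

```text
[ 0.60390496 -0.02271098  0.03496259] 0.027935626611164697 24.99178022146225 [-1.0938775  -2.27882006 -0.79805572] dist 0.07607228578658265
0.032 [141.51683133 321.62056825] [21.9478056  -7.99892628] [20.98320607 -8.76221229]
0.035 [140.87064923 320.73692347] [22.02832622 -8.01788668] [21.0611251  -8.78280654]
0.038 [140.22007216 319.84714331] [22.10942524 -8.03691913] [21.13961013 -8.80347632]
```

View pics/p2.png

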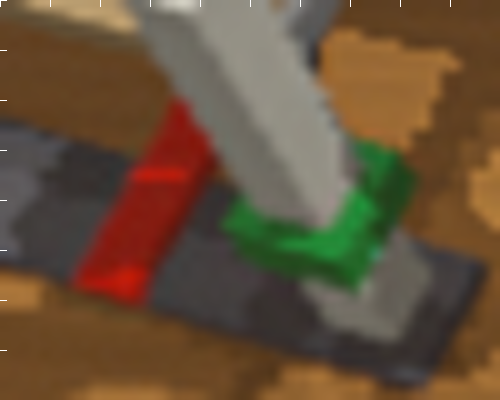

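The crop shows the pointer's end face centred at about (143.8,319.9). The clip's visible corners are left (154.7,313.8), bottom (168.2,320.7) and right (173.8,309.5).

```bash
python3 - <<'E'
from h import *
import itertools
s=cam('scene')
for z in (.030,.035):
  C=np.array([.7054,-.1067,z]);P=proj(s,[.7203,-.1365,.0347])[0]
  for a,b,e in itertools.product((-1,1),repeat=3): print(z,a,b,e,(proj(s,C+a*.01*UX+b*.01*UY+np.array([0,0,e*.006]))[0]-P).round(1))
# observed relative to the pointer end: left (10.9,-6.1) bottom (24.4,.8) right (30,-10.4)
c=s['hsv'][295:325,150:178]; m=cv2.inRange(c,(40,80,20),(88,255,255))
for r in range(30):
    xs=np.nonzero(m[r])[0]
    if len(xs): print(295+r,150+xs.min(),150+xs.max(),''.join('%4d'%v for v in np.where(m[r,4:26]>0,c[r,4:26,2],0)))
E
```

```text
0.03 -1 -1 -1 [32.7 -8.7]
0.03 -1 -1 1 [ 30.6 -12.3]
0.03 -1 1 -1 [26.5  2.6]
0.03 -1 1 1 [24.3 -0.9]
0.03 1 -1 -1 [ 21.2 -12.1]
0.03 1 -1 1 [ 18.9 -15.8]
0.03 1 1 -1 [14.9 -0.9]
0.03 1 1 1 [12.5 -4.5]
0.035 -1 -1 -1 [ 31.8 -10.2]
0.035 -1 -1 1 [ 29.7 -13.9]
0.035 -1 1 -1 [25.6  1.2]
0.035 -1 1 1 [23.4 -2.4]
0.035 1 -1 -1 [ 20.2 -13.6]
0.035 1 -1 1 [ 18.  -17.3]
0.035 1 1 -1 [13.9 -2.4]
0.035 1 1 1 [11.5 -6. ]
306 169 170    0   0   0   0   0   0   0   0   0   0   0   0   0   0   0 106 104   0   0   0   0   0
307 169 172    0   0   0   0   0   0   0   0   0   0   0   0   0   0   0 105 109 110  89   0   0   0
308 169 172    0   0   0   0   0   0   0   0   0   0   0   0   0   0   0  99 108 104  75   0   0   0
309 169 173    0   0   0   0   0   0   0   0   0   0   0   0   0   0   0  85 104  88  68  67   0   0
310 169 173    0   0   0   0   0   0   0   0   0   0   0   0   0   0   0  84  94  75  68  67   0   0
311 168 173    0   0   0   0   0   0   0   0   0   0   0   0   0   0 136 108  79  68  65  66   0   0
312 156 172    0   0  80 103   0   0   0   0   0   0   0   0   0 137 140 140  97  67  66   0   0   0
313 156 172    0   0  98 107 107   0   0   0   0   0   0   0   0 136 137 128 106  75  68   0   0   0
314 155 172    0  85 105 107 106  94  84  88  88   0   0   0 137 137 138 110  77  67  74   0   0   0
315 156 171    0   0  81  91  98  89  85  92  94  98 126 136 136 135 117 103  80  69   0   0   0   0
316 156 170    0   0  69  75  77  82  95 120 131 133 137 138 138 137 114 102 107   0   0   0   0   0
317 157 170    0   0   0  72  76  78  78  80  80  92 112 129 134 117 104 104 126   0   0   0   0   0
318 159 169    0   0   0   0   0  73  74  75  74  74  76  78  87  99 102 102   0   0   0   0   0   0
319 161 169    0   0   0   0   0   0   0  64  66  77  82  75  75  85  99 107   0   0   0   0   0   0
320 166 168    0   0   0   0   0   0   0   0   0   0   0   0  85  83  99   0   0   0   0   0   0   0
```

The clip's corners match a height level with the pointer to within about 1 mm. Nudge in 2 mm and release.

Request:
{"method": "step_arm", "body": {"motion": [[[-0.035, 0, 0], 0], [[-0.035, 0, 0], 0], [[-0.035, 0, 0], 0]]}}

```text
time: 8.7
tool_pos: [0.6037, -0.0235, 0.0351]
tool_rot: [3.141, -0.0, 1.322]
contact_force: [0.2, 4.4, -2.1]
opening: 0.0279
grip_force: 25.0
```

Request:
{"method": "step_arm", "body": {"motion": [[[0, 0, 0], 0], [[0, 0, 0], 0], [[0, 0, 0], 0], [[0, 0, 0], 0], [[0, 0, 0], 0], [[0, 0, 0], 0], [[0, 0, 0], 0], [[0, 0, 0], 0]], "hand": 0}}

```text
time: 9.7
tool_pos: [0.6036, -0.024, 0.035]
tool_rot: [3.142, 0.0, 1.322]
contact_force: [-0.1, -0.3, -0.7]
opening: 0.0918
grip_force: 0.0
```

Request:
{"method": "step_arm", "body": {"motion": [[[0, 0, -0.3], 0], [[0, 0, -0.8], 0], [[0, 0, -1.5], 0], [[0, 0, -2.2], 0], [[0.8, 0, -3], 0], [[1.8, 0, -3], 0], [[2.8, 0, -3], 0], [[3.5, 0, -3], 0], [[3.5, 0, -3], 0], [[3.5, 0, -3], 0]]}}

```text
time: 10.95
tool_pos: [0.6552, 0.1791, 0.2158]
tool_rot: [3.141, 0.0, 1.322]
contact_force: [0.6, 0.0, 0.9]
opening: 0.0915
grip_force: 0.0
```

```bash
python3 - <<'E'
from h import *
o=robot.observe();print(o['tool_pos'],o['contact_force'])
a=cam('scene');b=cam('top')
f=lambda c,x,y,w,h:cv2.resize(c['bgr'][y:y+h,x:x+w],(400,320),interpolation=cv2.INTER_CUBIC)
cv2.imwrite('pics/p3.png',np.vstack([np.hstack([f(a,133,292,50,40),f(a,120,180,200,160)]),np.hstack([f(b,435,135,50,40),f(b,320,140,200,160)])])[:600])
m=cv2.inRange(b['hsv'],(8,200,60),(16,255,255));k=max(cv2.findContours(m,0,2)[0],key=cv2.contourArea);print(cv2.approxPolyDP(k,2,True)[:,0].tolist())
E
```

```text
[0.6552172  0.17908381 0.21580017] [0.5601689  0.03670285 0.85172512]
[[397, 211], [397, 218], [405, 217], [401, 220], [404, 220], [405, 226], [401, 226], [403, 229], [411, 229], [410, 232], [414, 234], [416, 230], [420, 231], [420, 239], [425, 243], [428, 241], [445, 246], [450, 218], [430, 212], [420, 216]]
```

View pics/p3.png

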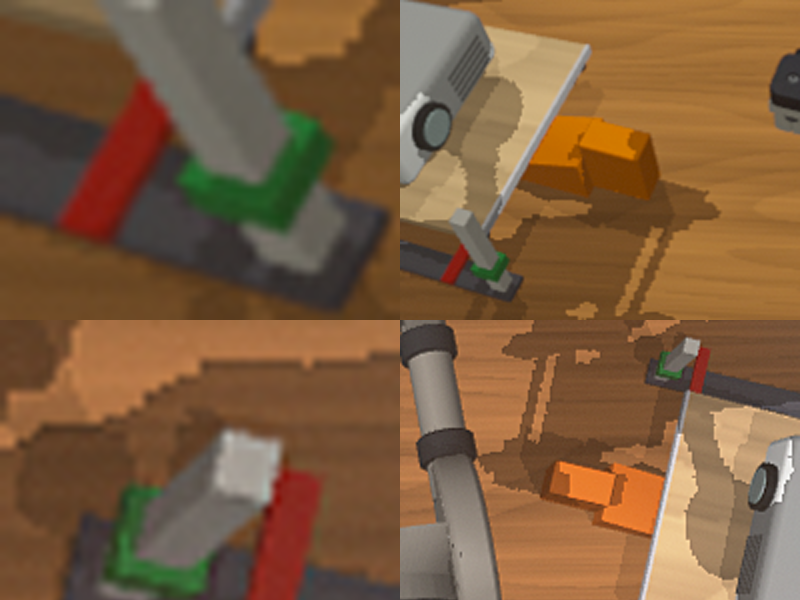

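The final picture shows the wedge alone holding the board. The pointer end, near (143.8,319.5), is still level with the clip. The wedge is centred and square, and the gripper is clear.

```bash
python3 -c "
from cell import robot
print(robot.hand_in())"
```

```text
the job is handed in; nothing more can be done
None
```

I handed the job in at about 11 s: by my camera measurements the orange wedge alone holds the pointer within about 2 mm of the clip's height, the gripper is clear and I never touched the grey wedge, but the hand-in returned no verdict.

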